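# Start a descaling soak: tip the scale balls into the bowl and open the safety cap

### The arm

A 7-joint arm with a two-finger parallel gripper is mounted at the origin on the work surface. World frame = base frame: x ahead of the robot, y to its left, z up, the work surface at z = 0. Lengths are in m, angles in rad, forces in N, time in s.
With the tool pointing down it reaches from about 0.4 to 0.85 m from the base axis. Payload 10.4 kg.
Tool frame: the origin (TCP) lies on the centre line of the jaws, within the pads' length; the fingertips stand 17 mm ahead of it and the grasp point (between the pads) lies 2 mm behind it; z points along the fingers, y is the line along which they close (so a half turn about z gives the same grasp; the last joint's range is limited). The gripper opens to 85 mm and grips with 20 to 120 N. Pads are 22 mm wide; open, the fingers measure 114 mm over their backs; the gripper's body (76 mm by 85 mm) begins 54 mm behind the grasp point. The pads swing forward as they close: fully open they stand 13 mm farther back than shut.
Start: joints at [-1.292, 0.332, -0.065, 1.46, 0.022, 1.35, -0.088], TCP at [0.186, 0.597, 0.248] pointing down, gripper open.
Joint ranges: [-2.6, 2.6], [-0.5, 2.12], [-1.47, 1.34], [0.16, 2.42], [-1.27, 4.41], [0.06, 2.06], [-2.6, 2.6]. Speed limits (rad/s): [2.22, 2.22, 2.79, 2.79, 3.14, 3.14, 3.14].

### API

Orientations are given as a unit quaternion [x, y, z, w].
In Python, from workcell import get_obs, optics, job gives the robot as it stands. The module is installed in compiled form; this text tells all that it offers.
- The arm moves only by the tool send_rows, never from a script. Its argument "plan" is a list that holds one entry, the list of rows, each a list of 7 numbers: the turn, a rotation vector about the tool's x, y, z in units of 1.5 rad (1.0 is 1.5 rad), then the shift along the tool's x, y, z in units of 20 cm (1.0 is 20 cm), then the opening, from 0 (shut) to 1 (fully open). A call has 1 to 20 rows; each row shifts and turns the commanded pose from where the row before left it, along the tool's axes as they then stand; what a row does not reach is not made up. A row lasts 1/12 s, in which the tool goes at most 41.7 mm and 7.16 degrees, less where a joint would pass 70% of its speed; a pose out of reach is approached as far as the arm can. A call with a number of a shift or a turn outside -1 to 1 is refused whole. A call with a gripper value outside its range is refused whole. The fingers move at their own pace and stop on an object; "squeeze" is the grip in N (left out, the last holds). Time passes only in rows, so rows that do not move let the fingers close. It gives the time, the measured TCP pose, the force, the opening and the grip force at its end, in the units of the state.
- get_obs(): the state, without advancing time (a new reading comes with each control period).
- optics.camera(name): name is "side" or "top" or "wrist"; returns the picture (420x560x3 uint8, red, green, blue); there is no depth.
- optics.get_calibration(name): a dict with "intrinsics" (3x3 intrinsics, pixels), "distortion" ([k1, k2, p1, p2, k3] as OpenCV has them; the pictures are not rectified), "world_from_camera" (4x4, takes a point from camera to world coordinates); the wrist camera has in their place "T_tool_cam" (4x4, takes a point from camera to tool coordinates, whose origin is the TCP and whose axes are the flange's). Camera axes: x right, y up, looking along -z (the intrinsics and any distortion apply to the point x, -y, -z); pixel columns grow to the right and rows downward; lengths in m; the calibration is good to about 2 mm. A picture is of the moment at which its call begins: read the wrist's pose just before it. get_calibration takes no time and is no camera call.
- job.hand_in(): hands the job in; it is judged then, once.
The state is a dict: "clock": time; "joint_pos": joint angles; "joint_velocities": joint speeds; "tau": joint torques, N m; "position": TCP position; "ee_rot": TCP orientation; "ft_force": force on the tool from outside, world axes, zero at the start; "torque": the same for the moment, N m; "grip_width": opening from 0.0 (shut) to 1.0 (fully open); "grasp_force": force on a finger pad.
Only numpy, scipy, OpenCV 4.12 (cv2) and the standard library are available. Lean on these libraries where they do the work, as an engineer would, in place of code of your own. Each camera call takes 0.05 s, during which the arm holds its last target. There are 200 camera calls.

### The job

Get the kettle's scale balls ready to soak: tip all six white balls out of the black wooden-handled scoop into the wide white bowl, and stand the empty scoop upright on its foot back on the worktop and let go of it. Then open the descaler jug's push-and-turn safety cap: grip it, press it down and keep it pressed while you turn it counter-clockwise by about 70 degrees, lift it free, and finish while still holding the cap, level and about 10 cm straight above the open jug. Leave the other glasses, mug, jar and spoon standing or lying where they are.

Things in the scene. Friction and masses are not known exactly. Their poses are not given: they have to be found in the camera images.
- scoop: black measuring scoop: a flared round cup, 52 mm across at the foot, 92 mm at the rim, 48 mm tall, wall 4 mm, sides leaning out 23 degrees, with a straight round wooden handle; loose, upright, about 0.16 kg empty, holding the six balls. Origin at the centre of the cup's underside, z up; the handle points along its own -x. It stands right or left of the bowl (the jug is on the other side).
- handle_grip (a point): point on the axis of the scoop's round wooden handle (14 mm thick) at the middle of its length, 85 mm from the cup's axis and 60 mm above the scoop's underside; the handle rises from 44 mm high at the cup (40 mm from the axis) to 78 mm at its end (135 mm from the axis)
- bowl: plain white round bowl, loose, 0.5-0.8 kg, 144 mm across at the rim, 55 mm tall, inner floor 5 mm up; origin at the centre of its underside, z up. In the middle.
- ball0_center (a point): centre of one of six white ceramic balls, 20 mm in diameter, 11 g; they start in the scoop in two layers, are smooth and roll out freely once the scoop is tipped by 80 to 100 degrees
- ball1_center (a point): centre of one of six white ceramic balls, 20 mm in diameter, 11 g; they start in the scoop in two layers, are smooth and roll out freely once the scoop is tipped by 80 to 100 degrees
- ball2_center (a point): centre of one of six white ceramic balls, 20 mm in diameter, 11 g; they start in the scoop in two layers, are smooth and roll out freely once the scoop is tipped by 80 to 100 degrees
- ball3_center (a point): centre of one of six white ceramic balls, 20 mm in diameter, 11 g; they start in the scoop in two layers, are smooth and roll out freely once the scoop is tipped by 80 to 100 degrees
- ball4_center (a point): centre of one of six white ceramic balls, 20 mm in diameter, 11 g; they start in the scoop in two layers, are smooth and roll out freely once the scoop is tipped by 80 to 100 degrees
- ball5_center (a point): centre of one of six white ceramic balls, 20 mm in diameter, 11 g; they start in the scoop in two layers, are smooth and roll out freely once the scoop is tipped by 80 to 100 degrees
- jug: white opaque descaler jug, 100 x 76 mm, 126 mm tall to the shoulder, clamped in a dark metal holder screwed to the worktop (cannot move or turn). Origin at the centre of its underside, z up along the axis of neck and cap; a D-handle stands out 86 mm from the axis along its own +x, below 120 mm high. Bare neck top 175 mm high.
- cap: plain grey ribbed round cap on the jug, 53 mm across, 34 mm tall, 35 g; origin at the centre of its lower rim, z up. Closed, its lower rim rests 165 mm and its top 199 mm above the worktop. Hollow skirt, upper 16 mm solid. Two inner lugs lock it: it can neither be lifted nor turned (a few degrees of play) until pressed 3.5 mm down; 8 mm down is a hard stop.
- cap_top (a point): centre of the cap's top face, 34 mm above its origin. Opening: press 5 to 6 mm and, keeping it pressed, turn counter-clockwise seen from above by 60 to 85 degrees from the closed position (up to 50 degrees it is still locked, hard stop at about 92), then lift straight up; it is clear of the neck after 20 mm.
- spring_disc (a joint): spring disc in the neck that pushes the cap up: 0 with the cap closed at rest, negative when pressed (m), -0.008 fully down; pushes with about 6 N at rest plus 0.8 N per mm (10 N at 5 mm); +0.001 with the cap off
- tumbler: green glass tumbler, 72 mm across, 95 mm tall, bystander; origin at the centre of its underside
- wineglass: clear stemmed wine glass, 74 mm across, 170 mm tall, bystander; origin at the centre of its foot
- mug: black mug with a handle, 84 mm across, 85 mm tall, bystander; origin at the centre of its underside
- spice_jar: small jar with a green lid, 42 mm across, 75 mm tall, bystander near the robot; origin at the centre of its underside
- spoon: wooden spoon lying flat near the robot, bystander; origin under its middle

How it is judged:
By the outcome, as a careful person would: the job done as asked, in the order asked, and still so for the second after the job is handed in, while the arm keeps its last pose, push and grip.
It also fails if it takes over 72 s, if anything falls off the work surface, if the arm or the gripper's body presses on something with over 40 N, if the wrist force passes 120 N, or if a joint passes its speed limit or range.

## Working session

There is one attempt and no reset: what is moved stays moved. The work goes in short steps, Python scripts to look and compute and a tool call to move; the robot and the scene stay as the last step left them, time stands still between calls to the robot, and variables do not carry over. Pictures are saved under pics/ and viewed, at most 10 in all, crops included, and the job is handed in when it is done.

Besides the shell and the picture viewer there is one more tool, called by a JSON object that holds its "api" and its "payload", one argument or row to a line. send_rows: Moves the arm, as the interface text tells. Its arguments: {"type":"object","properties":{"plan":{"type":"array"},"squeeze":{"type":"number"}},"required":["plan"]}

```bash
mkdir -p pics; ls; python3 - <<'E'
from workcell import get_obs, optics
import cv2,numpy as np
np.set_printoptions(precision=4,suppress=True)
o=get_obs(); print(o)
for n in ("top","side"):
    im=optics.camera(n); cv2.imwrite(f"pics/{n}0.png",im[:,:,::-1]); np.save(f"pics/{n}0.npy",im)
for n in ("top","side","wrist"):
    print(n,optics.get_calibration(n))
E
```

```text
pics
{'clock': 0.0, 'joint_pos': array([-1.2916,  0.3329, -0.0647,  1.461 ,  0.0216,  1.3499, -0.0885]), 'joint_velocities': array([ 0.0015, -0.0005,  0.001 , -0.0011,  0.0005, -0.0002, -0.0005]), 'tau': array([ -0.0013, -62.5451,   0.0481, -39.1601,   0.0161,   0.01  ,
         0.    ]), 'position': array([0.1857, 0.5964, 0.2475]), 'ee_rot': array([ 0.1503,  0.9886, -0.0007, -0.0001]), 'ft_force': array([ 0.2615, -0.3225,  0.0387]), 'torque': array([-0.0175, -0.0241, -0.0155]), 'grasp_force': 0.0, 'grip_width': 1.000486128145657}
top {'intrinsics': array([[463.4557,   0.    , 281.1945],
       [  0.    , 463.4557, 209.0981],
       [  0.    ,   0.    ,   1.    ]]), 'distortion': array([-0.0528,  0.    ,  0.    ,  0.    ,  0.    ]), 'world_from_camera': array([[-0.0002,  0.9935, -0.1135,  0.4298],
       [-1.    ,  0.0005,  0.0066,  0.011 ],
       [ 0.0067,  0.1135,  0.9935,  1.3347],
       [ 0.    ,  0.    ,  0.    ,  1.    ]])}
side {'intrinsics': array([[389.0554,   0.    , 282.4205],
       [  0.    , 389.0554, 209.2127],
       [  0.    ,   0.    ,   1.    ]]), 'distortion': array([-0.003,  0.   ,  0.   ,  0.   ,  0.   ]), 'world_from_camera': array([[-0.9162,  0.2161, -0.3374,  0.3214],
       [-0.4004, -0.5249,  0.7511,  0.5833],
       [-0.0148,  0.8233,  0.5674,  0.5713],
       [ 0.    ,  0.    ,  0.    ,  1.    ]])}
wrist {'intrinsics': array([[334.2406,   0.    , 275.1955],
       [  0.    , 334.2406, 203.5572],
       [  0.    ,   0.    ,   1.    ]]), 'distortion': array([-0.0592,  0.    ,  0.    ,  0.    ,  0.    ]), 'T_tool_cam': array([[ 0.0005,  0.9508,  0.3098,  0.0781],
       [ 1.    , -0.0005, -0.    ,  0.0001],
       [ 0.0001,  0.3098, -0.9508, -0.1264],
       [ 0.    ,  0.    ,  0.    ,  1.    ]])}
```

View pics/top0.png

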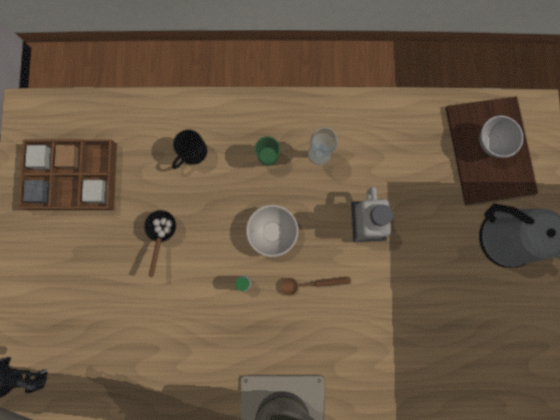

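View pics/side0.png

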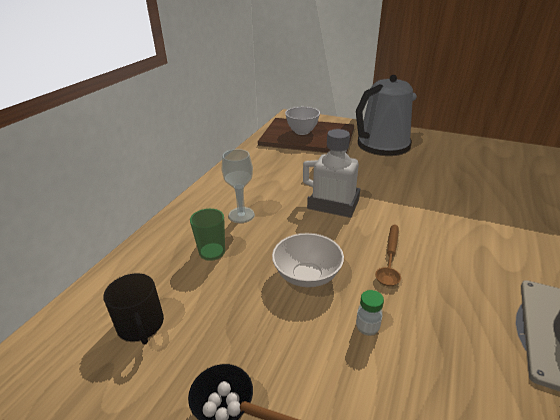

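Top view: scoop cup at about (160,226) with its handle to (154,274), bowl at (272,231), grey cap at (380,215). Side view: scoop at (220,392), cap at (338,140), bowl at (308,260). The bystanders are the mug (190,147), tumbler (267,151), wine glass (321,147), jar (243,284) and spoon, all given here in top-view pixels.

```bash
cat > h.py <<'E'
import numpy as np, cv2
from scipy.spatial.transform import Rotation as R
from workcell import get_obs, optics
np.set_printoptions(precision=4,suppress=True)
def wfc(n):
    c=optics.get_calibration(n)
    if n!="wrist": return c, c["world_from_camera"]
    o=get_obs(); T=np.eye(4); T[:3,:3]=R.from_quat(o["ee_rot"]).as_matrix(); T[:3,3]=o["position"]
    return c, T@c["T_tool_cam"]
def rays(n,px):
    c,T=wfc(n)
    u=cv2.undistortPoints(np.float64(px).reshape(-1,1,2),c["intrinsics"],c["distortion"])[:,0]
    d=np.c_[u[:,0],-u[:,1],-np.ones(len(u))]@T[:3,:3].T
    return T[:3,3],d
def onplane(n,px,z):
    p,d=rays(n,px); return p+d*((z-p[2])/d[:,2:])
def project(n,P):
    c,T=wfc(n); q=(np.atleast_2d(P)-T[:3,3])@T[:3,:3]; q=q*[1,-1,-1]
    return cv2.projectPoints(q,np.zeros(3),np.zeros(3),c["intrinsics"],c["distortion"])[0][:,0]
def circ(P):
    A=np.c_[2*P[:,:2],np.ones(len(P))]; s=np.linalg.lstsq(A,(P[:,:2]**2).sum(1),rcond=None)[0]
    return s[:2],np.sqrt(s[2]+s[:2]@s[:2])
def tri(a,pa,b,pb):
    o1,d1=rays(a,pa);o2,d2=rays(b,pb);d1=d1[0];d2=d2[0]
    s=np.linalg.lstsq(np.c_[d1,-d2],o2-o1,rcond=None)[0]
    x,y=o1+s[0]*d1,o2+s[1]*d2; return (x+y)/2,np.linalg.norm(x-y)
def big(m):
    n,l,s,c=cv2.connectedComponentsWithStats(m.astype(np.uint8)); i=1+np.argmax(s[1:,4]); return l==i,s[i],c[i]
def contour(m):
    return max(cv2.findContours(m.astype(np.uint8),cv2.RETR_EXTERNAL,cv2.CHAIN_APPROX_NONE)[0],key=len)[:,0].astype(float)
E
python3 - <<'E'
from h import *
t=np.load("pics/top0.npy"); s=np.load("pics/side0.npy")
def win(im,x0,x1,y0,y1,f):
    m=np.zeros(im.shape[:2],bool); m[y0:y1,x0:x1]=f(im[y0:y1,x0:x1].astype(int)); return m
m=win(t,235,310,200,262,lambda a:(a.max(2)-a.min(2)<35)&(a.min(2)>75)); m,_,c=big(m); k=cv2.convexHull(contour(m).astype(np.int32))[:,0]
print("bowl",c,circ(onplane("top",k,.055)))
m=win(t,135,185,205,248,lambda a:(a.max(2)<55)); m,_,c=big(m); k=cv2.convexHull(contour(m).astype(np.int32))[:,0]
print("scoop",c,circ(onplane("top",k,.048)))
# crops
cr=np.hstack([cv2.resize(t[195:290,130:190],(360,570),interpolation=2),cv2.resize(t[180:255,340:400],(440,550),interpolation=2)[:570] if 0 else cv2.resize(t[180:275,345:405],(360,570),interpolation=2)])
cv2.imwrite("pics/c1.png",np.clip(cr[:,:,::-1]*1.5,0,255).astype(np.uint8))
for n,px,z in [("jar",(243,284),.075),("mug",(190,147),.085),("tumbler",(268,143),.095),("wg",(323,140),.17),("spoon",(288,287),.01),("spoonend",(348,281),.01),("cap",(380.5,215),.199)]: print(n,onplane("top",[px],z)[0])
print("cap tri",tri("top",[(380.5,215)],"side",[(338,134)]))
E
```

```text
bowl [271.7922 230.531 ] (array([0.5167, 0.0284]), np.float64(0.07321625496030529))
scoop [158.1722 224.6954] (array([0.5303, 0.3415]), np.float64(0.043185767522429676))
jar [0.3709 0.1053 0.075 ]
mug [0.745  0.2544 0.085 ]
tumbler [0.7537 0.0388 0.095 ]
wg [ 0.7423 -0.1047  0.17  ]
spoon [ 0.3595 -0.0171  0.01  ]
spoonend [ 0.376  -0.1873  0.01  ]
cap [ 0.545  -0.2421  0.199 ]
cap tri (array([ 0.5458, -0.2419,  0.1992]), np.float64(0.001589780036408972))
```

View pics/c1.png

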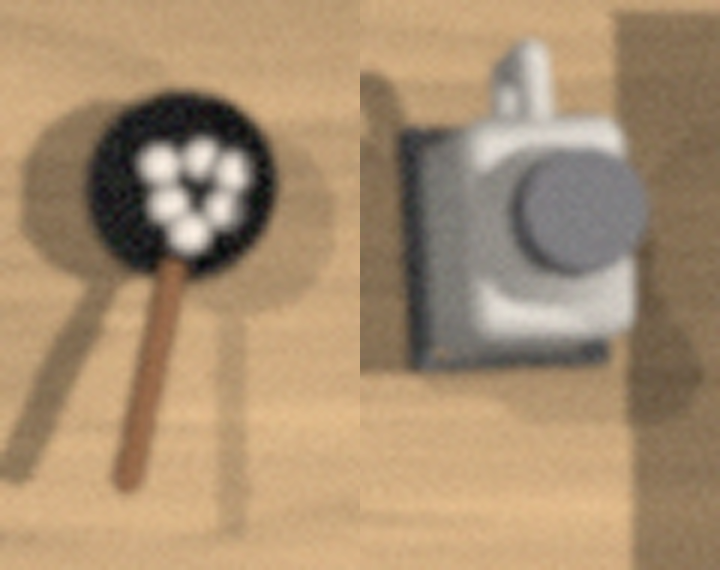

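The crop (6x zoom) shows the scoop rim centred at (160.3,225.5), the handle end at (151.2,275.8) and the cap top centred at (381.7,215.2).

```bash
cat >> h.py <<'E'
def rel(p,Rm):
    "moves from the present pose: rotvec (units) and world shift in present / target tool axes (units)"
    o=get_obs(); R0=R.from_quat(o["ee_rot"]); d=np.array(p)-o["position"]
    rv=(R0.inv()*R.from_matrix(Rm)).as_rotvec()/1.5
    print("rot units",rv,"rows",np.linalg.norm(rv)/.075,"| shift in start axes",R0.inv().apply(d)/.2,"| in target axes",Rm.T@d/.2,"dist",np.linalg.norm(d))
E
python3 - <<'E'
from h import *
C=onplane("top",[(160.3,225.5)],.048)[0]; E=onplane("top",[(151.2,275.8)],.078)[0]
print("scoop",C,"end",E,np.linalg.norm((E-C)[:2]),"cap",onplane("top",[(381.7,215.2)],.199))
h=(E-C)[:2]; h/=np.linalg.norm(h); print("handle az",np.degrees(np.arctan2(h[1],h[0])))
h=np.r_[h,0]; G=C*[1,1,0]+h*.088+[0,0,.061]
# tool x = h ; tilt so that tool z = down + lateral toward +y
lat=np.cross([0,0,1],h); lat*=np.sign(lat[1]); a=np.radians(40)
z=-np.cos(a)*np.array([0,0,1])+np.sin(a)*lat; Rm=np.c_[h,np.cross(z,h),z]
print("G",G,"lat",lat); 
P=G+.002*z; print("grasp tcp",P,"pre tcp",P-.1*z); rel(P-.1*z,Rm)
E
```

```text
scoop [0.5306 0.3395 0.048 ] end [0.3923 0.3529 0.078 ] 0.1389173707918234 cap [[ 0.5445 -0.2451  0.199 ]]
handle az 174.48949240122252
G [0.443 0.348 0.061] lat [ 0.096   0.9954 -0.    ]
grasp tcp [0.4431 0.3492 0.0595] pre tcp [0.437  0.2853 0.1361]
rot units [-0.4646  0.0478 -0.1315] rows 6.469347757827905 | shift in start axes [-1.662  -1.1114  0.5592] | in target axes [-1.3999 -1.4524 -0.4907] dist 0.4152149815892498
```

{"api": "send_rows", "payload": {
  "plan": [
    [[0,0,0,-0.151,-0.101,0,0.5],[0,0,0,-0.151,-0.101,0,0.5],[0,0,0,-0.151,-0.101,0,0.5],[0,0,0,-0.151,-0.101,0,0.5],[0,0,0,-0.151,-0.101,0,0.5],[0,0,0,-0.151,-0.101,0,0.5],[0,0,0,-0.151,-0.101,0,0.5],[0,0,0,-0.151,-0.101,0,0.5],[0,0,0,-0.151,-0.101,0,0.5],[0,0,0,-0.151,-0.101,0,0.5],[0,0,0,-0.151,-0.101,0,0.5],[-0.0664,0.0068,-0.0188,0,0,0,0.5],[-0.0664,0.0068,-0.0188,0,0,0,0.5],[-0.0664,0.0068,-0.0188,0,0,0,0.5],[-0.0664,0.0068,-0.0188,0,0,0,0.5],[-0.0664,0.0068,-0.0188,0,0,0,0.5],[-0.0664,0.0068,-0.0188,0,0,0,0.5],[-0.0664,0.0068,-0.0188,0,0,0,0.5],[0,0,0,0,0,0,0.5],[0,0,0,0,0,0,0.5]]
  ],
  "squeeze": 100
}}

```text
clock: 1.77
position: [0.4367, 0.2849, 0.2474]
ee_rot: [0.047, 0.939, 0.341, 0.016]
ft_force: [0.9, 1.0, 0.8]
grip_width: 0.499
grasp_force: 0.0
```

```bash
cat > g.py <<'E'
from h import *
h=np.array([0.3923-.5306,.3529-.3395,0]); h/=np.linalg.norm(h)
lat=np.cross([0,0,1],h); lat*=np.sign(lat[1])
def pose(a):
    a=np.radians(a); z=-np.cos(a)*np.array([0,0,1])+np.sin(a)*lat; return np.c_[h,np.cross(z,h),z]
C=np.array([.5306,.3395,0]); G=C+h*.088+[0,0,.061]
E
python3 - <<'E'
from g import *
o=get_obs(); print(o["clock"],o["joint_pos"],o["position"])
Rm=pose(40); z=Rm[:,2]; P=G+.002*z; rel(P-.1*z,Rm); rel(P,Rm)
im=optics.camera("wrist"); cv2.imwrite("pics/w1.png",im[:,:,::-1])
E
```

```text
1.7667 [-0.6981 -0.0772  0.3965  2.0783 -0.7535  0.9795  1.5572] [0.4367 0.2849 0.2474]
rot units [-0.001  -0.0001 -0.0025] rows 0.03595717159397587 | shift in start axes [-0.0023 -0.3556  0.4283] | in target axes [-0.0009 -0.3562  0.4278] dist 0.11133243104679498
rot units [-0.001  -0.0001 -0.0025] rows 0.03595717159397587 | shift in start axes [-0.0023 -0.3548  0.9283] | in target axes [-0.0009 -0.3562  0.9278] dist 0.19875899216793252
```

View pics/w1.png

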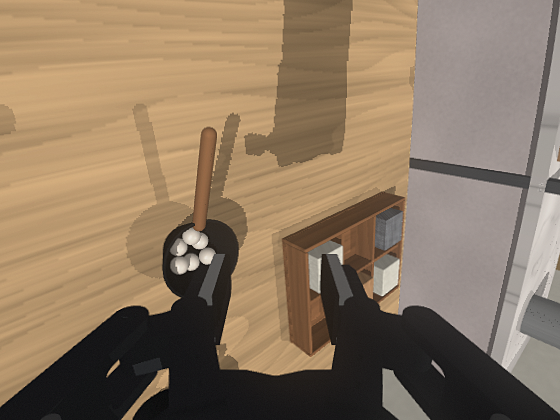

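The wrist view shows the handle running from (209,131) to (201,228), with the balls in the cup at about (192,250). I'll compare that with my model, then approach.

```bash
python3 - <<'E'
from g import *
print(project("wrist",[C+h*.135+[0,0,.078],C+h*.046+[0,0,.046],C+[0,0,.048]]))
print(onplane("wrist",[(209,132),(201,227)],.078)[0],onplane("wrist",[(201,227)],.047), C+h*.135)
E
```

```text
[[205.1139 133.1275]
 [195.578  218.3424]
 [199.7779 259.1611]]
[0.3959 0.3565 0.078 ] [[0.4958 0.3478 0.047 ]] [0.3962 0.3525 0.    ]
```

{"api": "send_rows", "payload": {
  "plan": [
    [[0,0,0,0,-0.119,0.143,0.5],[0,0,0,0,-0.119,0.143,0.5],[0,0,0,0,-0.119,0.142,0.5],[0,0,-0.002,0,0,0,0.5],[0,0,0,0,0,0,0.5]]
  ]
}}

```text
clock: 2.23
position: [0.4359, 0.2871, 0.1361]
ee_rot: [0.044, 0.939, 0.341, 0.015]
ft_force: [0.4, 0.1, 0.8]
grip_width: 0.5
grasp_force: 0.0
```

```bash
python3 - <<'E'
from g import *
im=optics.camera("wrist").astype(int)
m=(im[...,0]-im[...,2]>45)&(im[...,0]<150)&(im[...,0]>50)&(im[...,1]<0.62*im[...,0]); m[330:]=0
m,st,c=big(m); print(st,c)
k=np.argwhere(m)[:,::-1].astype(float)
# for each point axis height unknown: iterate with model height by radial distance
def hz(P): r=(P-C)@h; return .044+(r-.04)*34/95
z=np.full(len(k),.06)
for _ in range(8):
    p,d=rays("wrist",k); P=p+d*((z-p[2])/d[:,2])[:,None]; z=hz(P)
r=(P-C)@h; q=(P-C)@lat
f=np.polyfit(r,q,1); print("r range",r.min(),r.max(),"lat fit",f,"lat at .088",np.polyval(f,.088),"spread",np.std(q-np.polyval(f,r)))
off=np.polyval(f,.088); Rm=pose(40); zt=Rm[:,2]; rel(G+lat*off+.002*zt,Rm)
cv2.imwrite("pics/w2.png",np.hstack([im[:,:,::-1]]).astype(np.uint8))
E
```

```text
Traceback (most recent call last):
  File "h.py", line 28, in big
    n,l,s,c=cv2.connectedComponentsWithStats(m.astype(np.uint8)); i=1+np.argmax(s[1:,4]); return l==i,s[i],c[i]
                                                                      ~~~~~~~~~^^^^^^^^^
ValueError: attempt to get argmax of an empty sequence
```

```bash
python3 - <<'E'
from g import *
w=cv2.imread("pics/w1.png")[:,:,::-1]; print(w[160:210:10,195:216:3].tolist()); print("table",w[120,60],"shadow",w[140,153])
im=optics.camera("wrist").astype(int); np.save("pics/w2.npy",im)
hsv=cv2.cvtColor(im.astype(np.uint8),cv2.COLOR_RGB2HSV)
w1h=cv2.cvtColor(w.copy(),cv2.COLOR_RGB2HSV); print(w1h[160:210:10,205],w1h[120,60],w1h[140,153])
cv2.imwrite("pics/w2.png",im[:,:,::-1].astype(np.uint8))
E
```

```text
[[[195, 159, 117], [123, 95, 66], [132, 93, 64], [148, 105, 71], [150, 106, 73], [117, 85, 58], [102, 77, 53]], [[193, 159, 116], [115, 81, 55], [140, 99, 67], [151, 106, 71], [145, 102, 70], [124, 88, 60], [212, 175, 129]], [[208, 170, 127], [125, 88, 59], [144, 102, 71], [149, 104, 71], [138, 98, 66], [109, 79, 53], [115, 94, 69]], [[148, 116, 83], [132, 92, 63], [149, 104, 72], [146, 103, 69], [130, 90, 62], [114, 94, 67], [122, 99, 73]], [[109, 77, 52], [139, 99, 67], [149, 102, 70], [140, 97, 67], [111, 78, 52], [132, 108, 80], [127, 103, 76]]]
table [193 159 116] shadow [163 132  97]
[[ 13 136 150]
 [ 13 134 148]
 [ 13 133 146]
 [ 13 131 140]
 [ 13 133 134]] [ 17 102 193] [ 16 103 163]
```

View pics/w2.png

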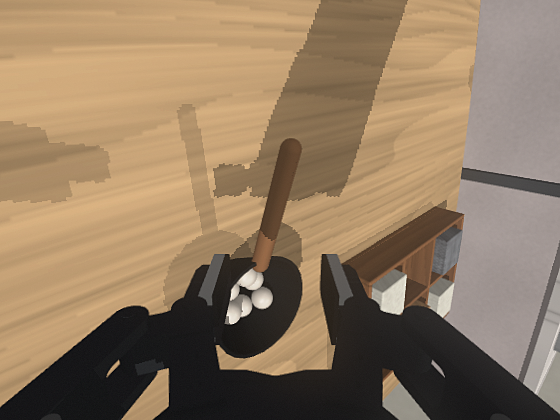

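In the close view the handle axis runs from about (289,145) to (262,264), between the fingers.

```bash
python3 - <<'E'
from g import *
k=[(288,150),(275,206),(263,262)]
def hz(P): r=(P-C)@h; return .044+(r-.04)*34/95
z=np.full(3,.06)
for _ in range(10):
    p,d=rays("wrist",k); P=p+d*((z-p[2])/d[:,2])[:,None]; z=hz(P)
print(P,"r",(P-C)@h,"lat",(P-C)@lat)
f=np.polyfit((P-C)@h,(P-C)@lat,1); off=np.polyval(f,.088); print(f,off)
Rm=pose(40); zt=Rm[:,2]; rel(G+lat*off+.002*zt,Rm)
E
```

```text
[[0.3999 0.355  0.0768]
 [0.4424 0.353  0.0616]
 [0.4968 0.3517 0.0421]] r [0.1316 0.0891 0.0348] lat [0.0028 0.005  0.0089]
[-0.0628  0.0109] 0.005377653479137353
rot units [0.0016 0.0005 0.0034] rows 0.050891517360225916 | shift in start axes [0.0045 0.0006 0.5224] | in target axes [0.0042 0.0018 0.5224] dist 0.10448626209981596
```

{"api": "send_rows", "payload": {
  "plan": [
    [[0,0,0,0,0,0.13,0.5],[0,0,0,0,0,0.13,0.5],[0,0,0,0,0,0.13,0.5],[0,0,0,0,0,0.13,0.5],[0,0,0,0,0,0,0.5],[0,0,0,0,0,0,0],[0,0,0,0,0,0,0],[0,0,0,0,0,0,0],[0,0,0,0,0,0,0],[0,0,0,0,0,0,0],[0,0,0,0,0,0,0]]
  ],
  "squeeze": 100
}}

```text
clock: 3.25
position: [0.4437, 0.3528, 0.0578]
ee_rot: [0.044, 0.938, 0.342, 0.018]
ft_force: [-0.1, -0.6, -2.1]
grip_width: 0.129
grasp_force: 97.0
```

{"api": "send_rows", "payload": {
  "plan": [
    [[0,0,0,0,0.032,-0.038,0],[0,0,0,0,0.071,-0.084,0],[0,0,0,0,0.071,-0.084,0],[0,0,0,0,0.071,-0.084,0],[0,0,0,0,0.071,-0.084,0],[0,0,0,0,0,0,0],[0,0,0,0,0,0,0],[0,0,0,0,0,0,0]]
  ]
}}

```text
clock: 3.92
position: [0.4427, 0.353, 0.1543]
ee_rot: [0.044, 0.939, 0.342, 0.017]
ft_force: [-0.1, -0.8, -3.2]
grip_width: 0.132
grasp_force: 97.1
```

```bash
python3 - <<'E'
from g import *
for n in ("side","wrist"):
    im=optics.camera(n); cv2.imwrite(f"pics/{n}L.png",im[:,:,::-1])
a=cv2.imread("pics/sideL.png")[150:,100:400]; b=cv2.imread("pics/wristL.png")[90:360,150:420]
cv2.imwrite("pics/L.png",np.hstack([a,cv2.resize(b,(270,270))]))
 if 0 else None
E
python3 - <<'E'
import sys; sys.path.insert(0,'.')
import os; os.chdir('.')
from g import *
import cv2
im=optics.camera("side"); w=optics.camera("wrist")
cv2.imwrite("pics/L.png",np.hstack([im[150:420,100:400,::-1],w[90:360,150:420,::-1]]))
Rm=pose(40); o=get_obs(); print(o["position"],o["ft_force"],o["joint_pos"])
# cup now = grasp offset: cup axis = tcp xy -(-h*.088) ; target cup at bowl - .015 y
B=np.array([.5167,.0284])
lat0=(o["position"]-Rm[:,2]*.002)
t=np.r_[B-h[:2]*.088+h[:2]*0-lat[:2]*.015,0]+0
t=np.r_[B+h[:2]*.088-lat[:2]*.015,.135]+.002*Rm[:,2]; print(t); rel(t,Rm)
E
```

```text
[0.4425 0.3528 0.1537] [-0.053  -0.2334 -2.762 ] [-0.7599  0.1215  0.3479  2.118  -0.9849  0.7912  1.7372]
[0.4278 0.0232 0.1335]
rot units [ 0.     -0.0009  0.0017] rows 0.025836888037682283 | shift in start axes [-0.0809 -1.3271 -0.9819] | in target axes [-0.0856 -1.3269 -0.9816] dist 0.3305565053174922  File "<stdin>", line 6
    if 0 else None
IndentationError: unexpected indent
```

View pics/L.png

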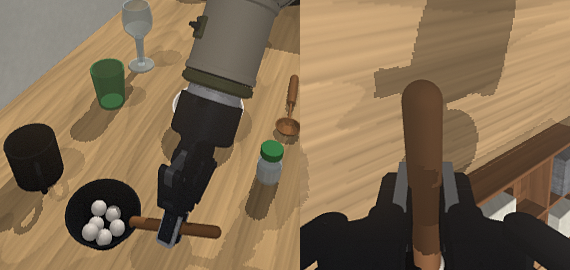

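{"api": "send_rows", "payload": {
  "plan": [
    [[0,0,0,-0.0033,-0.0485,-0.0407,0],[0,0,0,-0.0066,-0.097,-0.0815,0],[0,0,0,-0.0066,-0.097,-0.0815,0],[0,0,0,-0.0066,-0.097,-0.0815,0],[0,0,0,-0.0066,-0.097,-0.0815,0],[0,0,0,-0.0066,-0.097,-0.0815,0],[0,0,0,-0.0066,-0.097,-0.0815,0],[0,0,0,-0.0066,-0.097,-0.0815,0],[0,0,0,-0.0066,-0.097,-0.0815,0],[0,0,0,-0.0066,-0.097,-0.0815,0],[0,0,0,-0.0066,-0.097,-0.0815,0],[0,0,0,-0.0066,-0.097,-0.0815,0],[0,0,0,-0.0066,-0.097,-0.0815,0],[0,0,0,-0.0033,-0.0485,-0.0407,0],[0,0,0,0,0,0,0],[0,0,0,0,0,0,0],[0,0,0,0,0,0,0]]
  ]
}}

```text
clock: 5.43
position: [0.4292, 0.0245, 0.1546]
ee_rot: [0.043, 0.938, 0.343, 0.017]
ft_force: [0.1, -0.2, -2.8]
grip_width: 0.133
grasp_force: 97.2
```

```bash
python3 - <<'E'
from g import *
o=get_obs(); print(o["position"],o["ft_force"],o["joint_pos"],o["grip_width"])
Rm=pose(40); rel([.4278,.0232,.1335],Rm); rel([.4278,.0232,.1335],pose(-20)); rel([.4278,.0232,.1335],pose(-57))
im=optics.camera("top"); w=optics.camera("wrist")
cv2.imwrite("pics/T2.png",np.hstack([im[150:330,200:340,::-1].repeat(2,0).repeat(2,1),w[60:420,100:460,::-1]]))
E
```

```text
[0.4292 0.0245 0.1546] [ 0.0681 -0.2209 -2.7991] [-0.3322  0.14    0.6997  2.1262 -0.8049  1.2661  2.2471] 0.13303357408996905
rot units [ 0.0013 -0.0007  0.0026] rows 0.03916151436728187 | shift in start axes [ 0.0065 -0.0734  0.0761] | in target axes [ 0.0062 -0.0733  0.0762] dist 0.021183105973404497
rot units [0.6994 0.0007 0.0027] rows 9.325571130439107 | shift in start axes [ 0.0065 -0.0734  0.0761] | in target axes [0.0062 0.0294 0.1016] dist 0.021183105973404497
rot units [1.1299 0.0016 0.0025] rows 15.065735600075051 | shift in start axes [ 0.0065 -0.0734  0.0761] | in target axes [0.0062 0.0846 0.0634] dist 0.021183105973404497
```

View pics/T2.png

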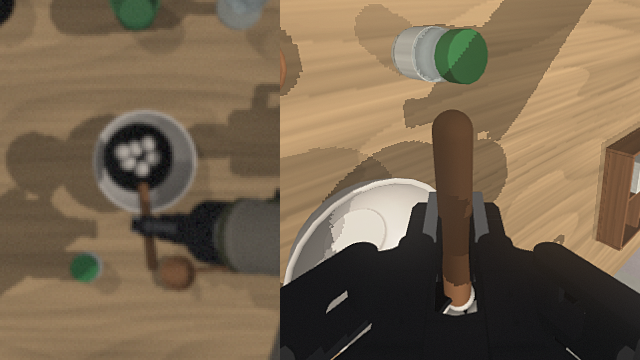

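The scoop is level over the bowl with all six balls in it, about 6 mm to the +y side of centre. I'll shift it and start tipping.

{"api": "send_rows", "payload": {
  "plan": [
    [[0,0,0,0,-0.046,0,0],[0,0,0,0,-0.046,0,0],[0,0,0,0,-0.046,0,0],[0,0,0,0,0,0,0],[0.045,0,0,0,0,0,0],[0.045,0,0,0,0,0,0],[0.045,0,0,0,0,0,0],[0.045,0,0,0,0,0,0],[0.045,0,0,0,0,0,0],[0.045,0,0,0,0,0,0],[0.045,0,0,0,0,0,0],[0.045,0,0,0,0,0,0],[0.045,0,0,0,0,0,0],[0.045,0,0,0,0,0,0]]
  ]
}}

```text
clock: 6.7
position: [0.4276, 0.0039, 0.1379]
ee_rot: [0.046, 0.999, 0.011, 0.003]
ft_force: [0.2, 0.6, -3.1]
grip_width: 0.13
grasp_force: 97.7
```

```bash
python3 - <<'E'
from g import *
o=get_obs(); print(o["position"],o["ft_force"],o["joint_pos"],o["grip_width"])
rel(o["position"],pose(-57))
E
```

```text
[0.4276 0.0039 0.1379] [ 0.1848  0.5666 -3.0632] [-0.6034 -0.0342  0.5028  2.1179 -0.0062  1.045   1.3801] 0.1302175473851333
rot units [0.6786 0.0038 0.0008] rows 9.04816506033164 | shift in start axes [0. 0. 0.] | in target axes [0. 0. 0.] dist 0.0
```

{"api": "send_rows", "payload": {
  "plan": [
    [[0.047,0,0,0,0,0,0],[0.047,0,0,0,0,0,0],[0.047,0,0,0,0,0,0],[0.047,0,0,0,0,0,0],[0.047,0,0,0,0,0,0],[0.047,0,0,0,0,0,0],[0.047,0,0,0,0,0,0],[0.047,0,0,0,0,0,0],[0.047,0,0,0,0,0,0],[0.047,0,0,0,0,0,0],[0.047,0,0,0,0,0,0],[0.047,0,0,0,0,0,0],[0.047,0,0,0,0,0,0],[0.047,0,0,0,0,0,0],[0.047,0,0,0,0,0,0],[0,0,0,0,0,0,0],[0,0,0,0,0,0,0],[0,0,0,0,0,0,0],[0,0,0,0,0,0,0],[0,0,0,0,0,0,0]]
  ]
}}

```text
clock: 8.37
position: [0.4277, 0.0025, 0.1376]
ee_rot: [0.042, 0.869, -0.492, -0.022]
ft_force: [-0.1, -1.0, -1.6]
grip_width: 0.13
grasp_force: 98.0
```

```bash
python3 - <<'E'
from g import *
o=get_obs(); print(o["position"],o["ft_force"],o["joint_pos"],o["grip_width"])
im=optics.camera("top"); w=optics.camera("side")
cv2.imwrite("pics/T3.png",np.hstack([im[150:330,200:340,::-1].repeat(2,0).repeat(2,1),w[60:420,140:560,::-1]]))
E
```

```text
[0.4277 0.0025 0.1376] [-0.0796 -0.959  -1.5689] [-0.9172  0.4678  0.3241  1.9507  0.6015  1.5104  0.6152] 0.13032888391646935
```

View pics/T3.png

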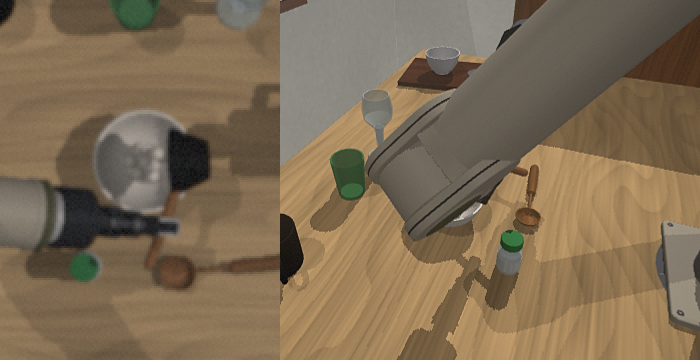

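Most or all of the balls show in the bowl at about (150,165). I'll tip a little further to be sure, then roll back upright.

{"api": "send_rows", "payload": {
  "plan": [
    [[0.045,0,0,0,0,0,0],[0.045,0,0,0,0,0,0],[0,0,0,0,0,0,0],[0,0,0,0,0,0,0],[0,0,0,0,0,0,0],[0,0,0,0,0,0,0],[-0.06,0,0,0,0,0,0],[-0.06,0,0,0,0,0,0],[-0.06,0,0,0,0,0,0],[-0.06,0,0,0,0,0,0],[-0.06,0,0,0,0,0,0],[-0.06,0,0,0,0,0,0],[-0.06,0,0,0,0,0,0],[-0.06,0,0,0,0,0,0],[-0.06,0,0,0,0,0,0],[-0.06,0,0,0,0,0,0]]
  ]
}}

```text
clock: 9.8
position: [0.4277, 0.0024, 0.1382]
ee_rot: [0.047, 0.99, -0.13, -0.004]
ft_force: [-0.6, -0.7, -1.6]
grip_width: 0.126
grasp_force: 98.1
```

{"api": "send_rows", "payload": {
  "plan": [
    [[-0.06,0,0,0,0,0,0],[-0.06,0,0,0,0,0,0],[-0.06,0,0,0,0,0,0],[-0.06,0,0,0,0,0,0],[-0.06,0,0,0,0,0,0],[-0.06,0,0,0,0,0,0],[-0.06,0,0,0,0,0,0],[-0.06,0,0,0,0,0,0],[-0.06,0,0,0,0,0,0],[-0.06,0,0,0,0,0,0],[-0.045,0,0,0,0.046,0,0],[0,0,0,0,0.046,0,0],[0,0,0,0,0.046,0,0],[0,0,0,0,0,0,0],[0,0,0,0,0,0,0]]
  ]
}}

```text
clock: 11.05
position: [0.4295, 0.0238, 0.155]
ee_rot: [0.043, 0.938, 0.343, 0.018]
ft_force: [-0.9, 0.1, -2.3]
grip_width: 0.126
grasp_force: 97.5
```

```bash
python3 - <<'E'
from g import *
o=get_obs(); print(o["position"],o["ft_force"],o["joint_pos"],o["grip_width"])
# go back to start-of-carry pose (lift pose) 
Rm=pose(40); rel([.4425,.3530,.1543],Rm)
E
```

```text
[0.4295 0.0238 0.155 ] [-0.8768  0.1026 -2.3013] [-0.3423  0.1397  0.7125  2.1269 -0.8064  1.2666  2.2504] 0.1262127023302618
rot units [0.0014 0.0009 0.0033] rows 0.049655543964918426 | shift in start axes [0.0891 1.2558 1.0622] | in target axes [0.0939 1.2576 1.0598] dist 0.32945182270939194
```

Reverse the carry and look before lowering.

{"api": "send_rows", "payload": {
  "plan": [
    [[0,0,0,0.0034,0.0485,0.0408,0],[0,0,0,0.0068,0.097,0.0815,0],[0,0,0,0.0068,0.097,0.0815,0],[0,0,0,0.0068,0.097,0.0815,0],[0,0,0,0.0068,0.097,0.0815,0],[0,0,0,0.0068,0.097,0.0815,0],[0,0,0,0.0068,0.097,0.0815,0],[0,0,0,0.0068,0.097,0.0815,0],[0,0,0,0.0068,0.097,0.0815,0],[0,0,0,0.0068,0.097,0.0815,0],[0,0,0,0.0068,0.097,0.0815,0],[0,0,0,0.0068,0.097,0.0815,0],[0,0,0,0.0068,0.097,0.0815,0],[0,0,0,0.0034,0.0485,0.0408,0],[0,0,0,0,0,0,0],[0,0,0,0,0,0,0],[0,0,0,0,0,0,0]]
  ]
}}

```text
clock: 12.47
position: [0.4429, 0.3526, 0.1544]
ee_rot: [0.044, 0.938, 0.342, 0.017]
ft_force: [1.1, -0.5, -2.3]
grip_width: 0.131
grasp_force: 97.3
```

```bash
python3 - <<'E'
from g import *
o=get_obs(); print(o["position"],o["ft_force"])
im=optics.camera("top"); w=optics.camera("side")
cv2.imwrite("pics/T4.png",np.hstack([cv2.resize(im[195:280,130:310,::-1],(400,189),interpolation=2).repeat(1,0) if 0 else cv2.copyMakeBorder(cv2.resize(im[195:295,130:310,::-1],(450,250),interpolation=2),0,50,0,0,cv2.BORDER_CONSTANT),w[120:420,140:440,::-1]]))
E
```

```text
[0.4429 0.3526 0.1544] [ 1.1213 -0.5185 -2.3413]
```

View pics/T4.png

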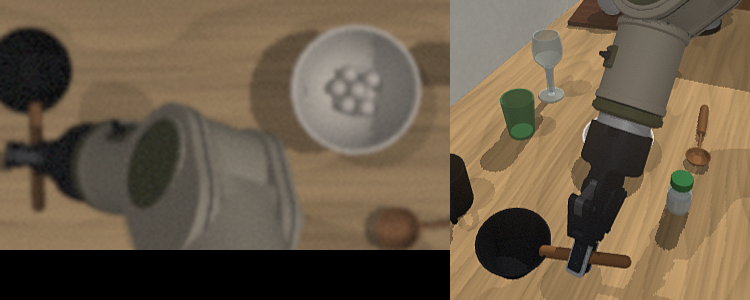

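All six balls are in the bowl and the scoop is empty. Lowering it.

{"api": "send_rows", "payload": {
  "plan": [
    [[0,0,0,0,-0.0723,0.0862,0],[0,0,0,0,-0.0723,0.0862,0],[0,0,0,0,-0.0723,0.0862,0],[0,0,0,0,-0.0723,0.0862,0],[0,0,0,0,0,0,0],[0,0,0,0,0,0,0],[0,0,0,0,-0.0064,0.0077,0],[0,0,0,0,-0.0064,0.0077,0],[0,0,0,0,0,0,0],[0,0,0,0,0,0,0]]
  ]
}}

```text
clock: 13.4
position: [0.4435, 0.354, 0.0617]
ee_rot: [0.043, 0.938, 0.343, 0.018]
ft_force: [0.2, -0.4, -1.7]
grip_width: 0.132
grasp_force: 97.2
```

{"api": "send_rows", "payload": {
  "plan": [
    [[0,0,0,0,-0.0064,0.0077,0],[0,0,0,0,0,0,0],[0,0,0,0,-0.0032,0.0038,0],[0,0,0,0,0,0,0],[0,0,0,0,0,0,0]]
  ]
}}

```text
clock: 13.82
position: [0.443, 0.3538, 0.0576]
ee_rot: [0.044, 0.938, 0.342, 0.017]
ft_force: [-0.2, 0.2, -2.2]
grip_width: 0.128
grasp_force: 97.2
```

{"api": "send_rows", "payload": {
  "plan": [
    [[0,0,0,0,-0.0032,0.0038,0],[0,0,0,0,0,0,0],[0,0,0,0,0,0,0]]
  ]
}}

```text
clock: 14.07
position: [0.443, 0.3538, 0.0566]
ee_rot: [0.044, 0.938, 0.342, 0.017]
ft_force: [-0.2, -0.6, -1.7]
grip_width: 0.131
grasp_force: 97.2
```

{"api": "send_rows", "payload": {
  "plan": [
    [[0,0,0,0,-0.0032,0.0038,0],[0,0,0,0,0,0,0],[0,0,0,0,-0.0032,0.0038,0],[0,0,0,0,0,0,0],[0,0,0,0,0,0,0]]
  ]
}}

```text
clock: 14.48
position: [0.4431, 0.3538, 0.0546]
ee_rot: [0.044, 0.938, 0.342, 0.017]
ft_force: [-0.1, -0.3, -1.8]
grip_width: 0.137
grasp_force: 97.2
```

{"api": "send_rows", "payload": {
  "plan": [
    [[0,0,0,0,-0.0032,0.0038,0],[0,0,0,0,0,0,0],[0,0,0,0,-0.0032,0.0038,0],[0,0,0,0,0,0,0],[0,0,0,0,0,0,0]]
  ]
}}

```text
clock: 14.9
position: [0.443, 0.3538, 0.0527]
ee_rot: [0.044, 0.938, 0.342, 0.017]
ft_force: [0.5, 0.3, -1.6]
grip_width: 0.127
grasp_force: 97.2
```

```bash
python3 - <<'E'
from g import *
o=get_obs(); print(o["position"],o["ft_force"],o["torque"])
t=optics.camera("top"); s=optics.camera("side"); np.save("pics/t5.npy",t); np.save("pics/s5.npy",s)
def cup(im,x0,x1,y0,y1):
    m=np.zeros(im.shape[:2],bool); m[y0:y1,x0:x1]=im[y0:y1,x0:x1].max(2)<45; m,st,c=big(m); return contour(m),st,c
for im,n,w in ((np.load("pics/top0.npy"),"top",(135,185,205,245)),(t,"top",(135,185,205,245)),(np.load("pics/side0.npy"),"side",(180,255,355,420)),(s,"side",(180,255,355,420))):
    k,st,c=cup(im,*w); print(n,st,c)
E
```

```text
[0.443  0.3538 0.0527] [ 0.5257  0.3248 -1.637 ] [-0.9728  0.2459  0.0318]
top [145 211  31  30 400] [157.855 224.525]
top [136 211  31  30 701] [151.2411 225.5193]
side [ 188  364   65   56 1805] [217.9922 386.6393]
side [ 180  374   66   46 2449] [211.9857 398.998 ]
```

The tilted pads turned the sloping handle into their plane, so the scoop is yawed and pitched in the grip. That is about 12.5° about tool z, with the cup up. I'll raise it and undo the turn before setting it down.

{"api": "send_rows", "payload": {
  "plan": [
    [[0,0,0,0,0.0322,-0.0383,0],[0,0,0,0,0.008,-0.0095,0],[0,0,0.0483,0,0,0,0],[0,0,0.0483,0,0,0,0],[0,0,0.0483,0,0,0,0],[0,0,0,0,0,0,0],[0,0,0,0,0,0,0]]
  ]
}}

```text
clock: 15.58
position: [0.443, 0.3539, 0.0652]
ee_rot: [0.144, 0.928, 0.342, -0.02]
ft_force: [-0.7, -0.8, -2.0]
grip_width: 0.129
grasp_force: 97.6
```

```bash
python3 - <<'E'
from g import *
o=get_obs(); print(o["position"],o["ft_force"],o["torque"])
t=optics.camera("top"); s=optics.camera("side"); np.save("pics/t6.npy",t); np.save("pics/s6.npy",s)
a=cv2.resize(np.load("pics/side0.npy")[340:420,170:300,::-1],(390,240),interpolation=2)
b=cv2.resize(s[340:420,170:300,::-1],(390,240),interpolation=2)
c=cv2.resize(t[195:295,120:200,::-1],(384,480),interpolation=2)
cv2.imwrite("pics/T6.png",np.clip(1.4*np.hstack([np.vstack([a,b]),c]),0,255).astype(np.uint8))
Rz=R.from_quat(o["ee_rot"]).as_matrix(); print("up in tool",Rz.T@[0,0,1])
E
```

```text
[0.443  0.3539 0.0652] [-0.6506 -0.8288 -2.017 ] [-0.9671  0.2231  0.0005]
up in tool [ 0.1349  0.6298 -0.765 ]
```

View pics/T6.png

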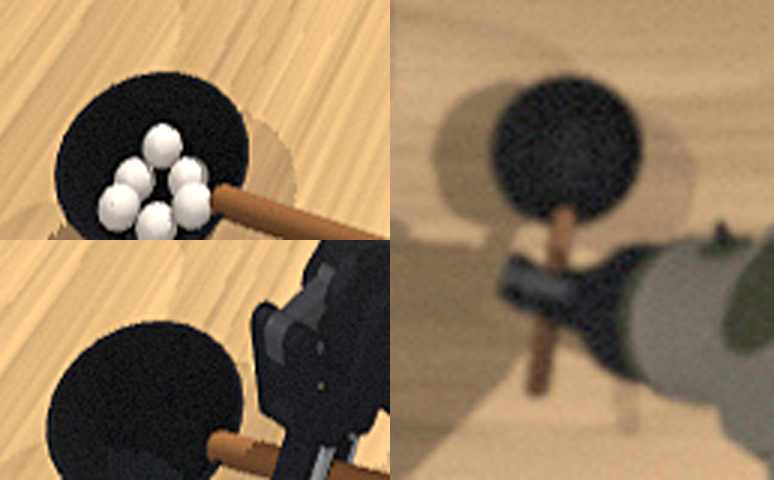

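The views show the scoop empty and close to level, with the cup at top-view (157,226) and the handle end at (151,276). Lowering to contact.

{"api": "send_rows", "payload": {
  "plan": [
    [[0,0,0,-0.0034,-0.0157,0.0191,0],[0,0,0,0,0,0,0],[0,0,0,-0.0007,-0.0031,0.0038,0],[0,0,0,0,0,0,0],[0,0,0,-0.0007,-0.0031,0.0038,0],[0,0,0,0,0,0,0],[0,0,0,0,0,0,0]]
  ]
}}

```text
clock: 16.27
position: [0.4429, 0.3544, 0.0588]
ee_rot: [0.145, 0.928, 0.343, -0.02]
ft_force: [-3.1, -0.7, 5.8]
grip_width: 0.129
grasp_force: 98.8
```

```bash
python3 -c "
from h import *
o=get_obs(); print(o['position'],o['ft_force'],o['torque'])"
```

```text
[0.4429 0.3544 0.0588] [-3.0939 -0.6727  5.8486] [-0.0028  0.3294  0.4133]
```

{"api": "send_rows", "payload": {
  "plan": [
    [[0,0,0,0,0,0,0.5],[0,0,0,0,0,0,0.5],[0,0,0,0,0,0,0.5],[0,0,0,0,0,0,0.5],[0,0,0,0,0,0,0.5],[0,0,0,0,0,-0.05,0.5],[0,0,0,0,0,-0.15,0.5],[0,0,0,0,0,-0.15,0.5],[0,0,0,0,0,-0.15,0.5],[0,0,0,0,0,-0.15,0.5],[0,0,0,0,0,0,0.8],[0,0,0,0,0,0,0.8]]
  ]
}}

```text
clock: 17.27
position: [0.4359, 0.2701, 0.159]
ee_rot: [0.145, 0.928, 0.343, -0.019]
ft_force: [-0.8, 0.8, -0.4]
grip_width: 0.764
grasp_force: 0.0
```

```bash
python3 - <<'E'
from g import *
o=get_obs(); print(o["clock"],o["position"],o["ft_force"],o["joint_pos"])
s=optics.camera("side"); t=optics.camera("top"); np.save("pics/s7.npy",s); np.save("pics/t7.npy",t)
def cupfit(im,n,w,zc):
    x0,x1,y0,y1=w; m=np.zeros(im.shape[:2],bool); m[y0:y1,x0:x1]=im[y0:y1,x0:x1].max(2)<45
    m=cv2.morphologyEx(m.astype(np.uint8),cv2.MORPH_OPEN,np.ones((5,5))); m,st,c=big(m); k=contour(m)
    print(n,st,c,circ(onplane(n,cv2.convexHull(k.astype(np.int32))[:,0],zc)))
cupfit(t,"top",(135,185,205,245),.048); cupfit(s,"side",(170,262,340,420),.048)
# handle pixels brown in top below cup
a=t.astype(int); print([ (v,int(np.argmin(a[v,140:170].sum(1))+140)) for v in range(246,276,5)])
w=a[215:247,255:290]; m=(w.min(2)>150); print("bowl white px",m.sum())
# target above cap
cap=onplane("top",[(381.7,215.2)],.199)[0]; print(cap)
E
```

```text
17.2667 [0.4359 0.2701 0.159 ] [-0.8336  0.828  -0.4289] [-0.5689  0.0502  0.3235  2.1775 -0.9267  0.8849  1.6138]
top [142 212  31  28 695] [156.8719 225.6691] (array([0.5288, 0.3491]), np.float64(0.04219324290769157))
side [ 186  369   65   51 2667] [217.8523 395.7334] (array([0.5298, 0.3491]), np.float64(0.04463609071702541))
[(246, 154), (251, 165), (256, 163), (261, 154), (266, 152), (271, 151)]
bowl white px 65
[ 0.5445 -0.2451  0.199 ]
```

The side and top fits agree on a rim centred at (0.529,0.349) at z=0.048, so the scoop is upright and released. Next is the cap. I'll rise, bring the tool vertical and move over.

```bash
cat > c.py <<'E'
from h import *
def down(az):
    a=np.radians(az); x=np.array([np.cos(a),np.sin(a),0]); z=np.array([0,0,-1.]); return np.c_[x,np.cross(z,x),z]
E
python3 - <<'E'
from c import *
rel([.5445,-.2451,.33],down(30))
o=get_obs(); rel(o["position"]+[0,0,.17],down(30))
rel([.5445,-.2451,o["position"][2]],down(30))
E
```

```text
rot units [ 0.1172 -0.5715  1.4623] rows 20.991563252038592 | shift in start axes [-1.0663 -1.1687 -2.282 ] | in target axes [-0.814   2.51   -0.8646] dist 0.5553554735712121
rot units [ 0.1172 -0.5715  1.4623] rows 20.991563252038592 | shift in start axes [ 0.1164  0.5348 -0.6503] | in target axes [ 0.    0.   -0.85] dist 0.17000000000000004
rot units [ 0.1172 -0.5715  1.4623] rows 20.991563252038592 | shift in start axes [-1.1848 -1.7127 -1.6205] | in target axes [-0.814  2.51   0.   ] dist 0.5277452323289668
```

{"api": "send_rows", "payload": {
  "plan": [
    [[0,0,0,0.0233,0.107,-0.13,0.95],[0,0,0,0.0233,0.107,-0.13,0.95],[0,0,0,0.0233,0.107,-0.13,0.95],[0,0,0,0.0233,0.107,-0.13,0.95],[0,0,0,0.0233,0.107,-0.13,0.95],[0.0056,-0.0272,0.0696,0,0,0,0.95],[0.0056,-0.0272,0.0696,0,0,0,0.95],[0.0056,-0.0272,0.0696,0,0,0,0.95],[0.0056,-0.0272,0.0696,0,0,0,0.95],[0.0056,-0.0272,0.0696,0,0,0,0.95],[0.0056,-0.0272,0.0696,0,0,0,0.95],[0.0056,-0.0272,0.0696,0,0,0,0.95],[0.0056,-0.0272,0.0696,0,0,0,0.95],[0.0056,-0.0272,0.0696,0,0,0,0.95],[0.0056,-0.0272,0.0696,0,0,0,0.95]]
  ]
}}

```text
clock: 18.62
position: [0.434, 0.2717, 0.3261]
ee_rot: [0.649, 0.73, 0.213, -0.013]
ft_force: [-0.6, -0.4, 0.3]
grip_width: 0.949
grasp_force: 0.0
```

{"api": "send_rows", "payload": {
  "plan": [
    [[0.0056,-0.0272,0.0696,0,0,0,0.95],[0.0056,-0.0272,0.0696,0,0,0,0.95],[0.0056,-0.0272,0.0696,0,0,0,0.95],[0.0056,-0.0272,0.0696,0,0,0,0.95],[0.0056,-0.0272,0.0696,0,0,0,0.95],[0.0056,-0.0272,0.0696,0,0,0,0.95],[0.0056,-0.0272,0.0696,0,0,0,0.95],[0.0056,-0.0272,0.0696,0,0,0,0.95],[0.0056,-0.0272,0.0696,0,0,0,0.95],[0.0056,-0.0272,0.0696,0,0,0,0.95],[0.0056,-0.0272,0.0696,0,0,0,0.95],[0,0,0,0,0,0,0.95]]
  ]
}}

```text
clock: 19.62
position: [0.4347, 0.2717, 0.3254]
ee_rot: [0.966, 0.258, -0.003, -0.0]
ft_force: [0.1, 0.6, -0.1]
grip_width: 0.951
grasp_force: 0.0
```

```bash
python3 - <<'E'
from c import *
o=get_obs(); print(o["clock"],o["position"],o["joint_pos"]); rel([.5445,-.2451,.33],down(30))
E
```

```text
19.6167 [0.4347 0.2717 0.3254] [-0.3827  0.0709 -0.2776  1.6125  0.0171  1.466  -1.7112]
rot units [-0.0011  0.0036 -0.0017] rows 0.05460279324822591 | shift in start axes [-0.8105  2.5143 -0.023 ] | in target axes [-0.8166  2.5123 -0.0232] dist 0.5283633154767351
```

{"api": "send_rows", "payload": {
  "plan": [
    [[0,0,0,-0.0581,0.1793,0,0.95],[0,0,0,-0.0581,0.1793,0,0.95],[0,0,0,-0.0581,0.1793,0,0.95],[0,0,0,-0.0581,0.1793,0,0.95],[0,0,0,-0.0581,0.1793,0,0.95],[0,0,0,-0.0581,0.1793,0,0.95],[0,0,0,-0.0581,0.1793,0,0.95],[0,0,0,-0.0581,0.1793,0,0.95],[0,0,0,-0.0581,0.1793,0,0.95],[0,0,0,-0.0581,0.1793,0,0.95],[0,0,0,-0.0581,0.1793,0,0.95],[0,0,0,-0.0581,0.1793,0,0.95],[0,0,0,-0.0581,0.1793,0,0.95],[0,0,0,-0.0581,0.1793,0,0.95],[0,0,0,0,0,0,0.95],[0,0,0,0,0,0,0.95]]
  ]
}}

```text
clock: 20.95
position: [0.5451, -0.247, 0.3259]
ee_rot: [0.966, 0.259, -0.0, -0.0]
ft_force: [-0.1, 0.4, -0.5]
grip_width: 0.953
grasp_force: 0.0
```

```bash
python3 - <<'E'
from c import *
o=get_obs(); print(o["clock"],o["position"],o["joint_pos"])
im=optics.camera("wrist"); np.save("pics/wc.npy",im); cv2.imwrite("pics/wc.png",im[:,:,::-1])
e=project("wrist",[[.5445,-.2451,.199]])[0]; print("expected px",e)
g=im.astype(int); u,v=e.astype(int)
print("row",[g[v,x].tolist() for x in range(u-100,u+101,10)]); print("col",[g[y,u].tolist() for y in range(v-100,v+101,10)])
E
```

```text
20.95 [ 0.5451 -0.247   0.3259] [ 0.1717  0.2431  0.219   1.421  -0.0525  1.4843 -0.6568]
expected px [273.5494 201.8972]
row [[193, 158, 116], [201, 165, 120], [199, 161, 118], [193, 158, 116], [191, 156, 115], [194, 159, 118], [175, 170, 159], [216, 209, 195], [119, 115, 113], [118, 114, 113], [118, 114, 113], [118, 114, 115], [117, 114, 113], [118, 114, 112], [106, 88, 67], [123, 102, 77], [123, 102, 74], [123, 100, 74], [120, 99, 72], [121, 99, 73], [126, 103, 75]]
col [[143, 118, 87], [105, 85, 61], [153, 147, 138], [213, 206, 194], [127, 122, 115], [131, 126, 117], [72, 69, 67], [117, 115, 114], [117, 114, 113], [119, 115, 115], [118, 114, 113], [118, 115, 112], [116, 112, 111], [199, 163, 120], [196, 161, 119], [144, 118, 86], [112, 92, 68], [113, 93, 68], [123, 101, 74], [142, 116, 85], [141, 116, 84]]
```

```bash
python3 - <<'E'
from c import *
im=np.load("pics/wc.npy").astype(int); 
m=(im.max(2)-im.min(2)<9)&(abs(im[...,0]-118)<10); m=cv2.morphologyEx(m.astype(np.uint8),cv2.MORPH_OPEN,np.ones((5,5)))
n,l,s,c=cv2.connectedComponentsWithStats(m); i=l[202,273]; print(s[i],c[i])
k=cv2.convexHull(contour(l==i).astype(np.int32))[:,0]
cc,r=circ(onplane("wrist",k+0.0,.199)); print("cap",cc,r)
rel([cc[0],cc[1],.22],down(30))
E
```

```text
[ 245  166   64   61 3051] [276.3933 196.2992]
cap [ 0.549  -0.2452] 0.025245067780489207
rot units [-0.0008 -0.0001  0.0022] rows 0.03159377101763207 | shift in start axes [0.0152 0.0101 0.5313] | in target axes [0.0153 0.0094 0.5313] dist 0.1063256315216526
```

{"api": "send_rows", "payload": {
  "plan": [
    [[0,0,0,0.015,0,0,0.95],[0,0,0,0,0,0.17,0.95],[0,0,0,0,0,0.17,0.95],[0,0,0,0,0,0.17,0.95],[0,0,0,0,0,0.09,0.95],[0,0,0,0,0,0.07,0.95],[0,0,0,0,0,0.07,0.95],[0,0,0,0,0,0,0.95],[0,0,0,0,0,0,0.95]]
  ]
}}

```text
clock: 21.75
position: [0.5481, -0.2423, 0.1795]
ee_rot: [0.965, 0.26, 0.0, -0.001]
ft_force: [0.2, 0.2, 0.4]
grip_width: 0.952
grasp_force: 0.0
```

{"api": "send_rows", "payload": {
  "plan": [
    [[0,0,0,-0.008,0.0106,0,0.95],[0,0,0,0,0,0,0],[0,0,0,0,0,0,0],[0,0,0,0,0,0,0],[0,0,0,0,0,0,0],[0,0,0,0,0,0,0],[0,0,0,0,0,0,0]]
  ],
  "squeeze": 70
}}

```text
clock: 22.33
position: [0.5479, -0.2466, 0.1807]
ee_rot: [0.966, 0.259, 0.001, 0.0]
ft_force: [-1.6, 1.2, 5.8]
grip_width: 0.596
grasp_force: 71.4
```

```bash
python3 - <<'E'
from c import *
o=get_obs(); print(o["clock"],o["position"],o["joint_pos"],o["ft_force"],o["torque"]); Rm=R.from_quat(o["ee_rot"]).as_matrix(); print("tool force",Rm.T@o["ft_force"]); rel(o["position"],down(30))
E
```

```text
22.3333 [ 0.5479 -0.2466  0.1807] [ 0.1804  0.3218  0.2043  1.6289 -0.0697  1.1963 -0.6468] [-1.5701  1.2173  5.7547] [ 0.215   0.3488 -0.0194]
tool force [-0.7415 -1.8343 -5.7576]
rot units [ 0.0006 -0.001   0.0003] rows 0.016414990062076407 | shift in start axes [0. 0. 0.] | in target axes [0. 0. 0.] dist 0.0
```

{"api": "send_rows", "payload": {
  "plan": [
    [[0,0,0,0,0,0.01,0],[0,0,0,0,0,0.01,0],[0,0,0,0,0,0.008,0],[0,0,0,0,0,0,0],[0,0,0,0,0,0,0],[0,0,0,0,0,0,0]]
  ]
}}

```text
clock: 22.83
position: [0.548, -0.2467, 0.1756]
ee_rot: [0.966, 0.259, 0.001, 0.0]
ft_force: [-3.2, 1.6, 9.6]
grip_width: 0.591
grasp_force: 71.7
```

{"api": "send_rows", "payload": {
  "plan": [
    [[0,0,0,0,0,0.004,0],[0,0,0,0,0,0,0],[0,0,-0.03,0,0,0,0],[0,0,-0.06,0,0,0,0],[0,0,-0.06,0,0,0,0],[0,0,-0.06,0,0,0,0],[0,0,-0.06,0,0,0,0],[0,0,0,0,0,0,0]]
  ]
}}

```text
clock: 23.5
position: [0.5487, -0.2466, 0.1752]
ee_rot: [0.893, 0.451, 0.002, 0.001]
ft_force: [-0.9, 1.2, 9.9]
grip_width: 0.592
grasp_force: 71.9
```

```bash
python3 - <<'E'
from c import *
o=get_obs(); print(o["clock"],o["position"],o["joint_pos"],o["ft_force"],o["torque"]); x=R.from_quat(o["ee_rot"]).as_matrix()[:,0]; print("az",np.degrees(np.arctan2(x[1],x[0])))
E
```

```text
23.5 [ 0.5487 -0.2466  0.1752] [ 0.2291  0.3252  0.1442  1.6321 -0.0507  1.1844 -0.2507] [-0.8678  1.2491  9.8637] [0.3027 0.2722 0.0333]
az 53.585798486397714
```

{"api": "send_rows", "payload": {
  "plan": [
    [[0,0,-0.057,0,0,0,0],[0,0,-0.057,0,0,0,0],[0,0,-0.057,0,0,0,0],[0,0,-0.057,0,0,0,0],[0,0,-0.057,0,0,0,0],[0,0,-0.057,0,0,0,0],[0,0,-0.057,0,0,0,0],[0,0,-0.057,0,0,0,0],[0,0,-0.057,0,0,0,0],[0,0,-0.057,0,0,0,0],[0,0,0,0,0,0,0],[0,0,0,0,0,0,0]]
  ]
}}

```text
clock: 24.5
position: [0.5483, -0.2466, 0.1751]
ee_rot: [0.628, 0.779, 0.001, 0.001]
ft_force: [-2.3, 1.9, 9.7]
grip_width: 0.596
grasp_force: 71.9
```

```bash
python3 - <<'E'
from c import *
o=get_obs(); print(o["clock"],o["position"],o["joint_pos"],o["ft_force"],o["torque"]); x=R.from_quat(o["ee_rot"]).as_matrix()[:,0]; print("az",np.degrees(np.arctan2(x[1],x[0])))
E
```

```text
24.5 [ 0.5483 -0.2466  0.1751] [ 0.3271  0.3254  0.0243  1.6266 -0.0092  1.1869  0.5676] [-2.2958  1.9126  9.6758] [0.3829 0.5643 0.0559]
az 102.26792572861125
```

{"api": "send_rows", "payload": {
  "plan": [
    [[0,0,0,0,0,-0.02,0],[0,0,0,0,0,-0.02,0],[0,0,0,0,0,-0.02,0],[0,0,0,0,0,-0.02,0],[0,0,0,0,0,0,0],[0,0,0,0,0,0,0]]
  ]
}}

```text
clock: 25.0
position: [0.5475, -0.2466, 0.1892]
ee_rot: [0.628, 0.778, 0.0, 0.0]
ft_force: [0.6, -0.7, -1.1]
grip_width: 0.59
grasp_force: 72.5
```

{"api": "send_rows", "payload": {
  "plan": [
    [[0,0,0,0,0,-0.08,0],[0,0,0,0,0,-0.08,0],[0,0,0,0,0,-0.08,0],[0,0,0,0,0,-0.08,0],[0,0,0,0,0,-0.08,0],[0,0,0,0,0,-0.08,0],[0,0,0,0,0,0,0],[0,0,0,0,0,0,0],[0,0,0,0,0,0,0],[0,0,0,0,0,0,0]]
  ]
}}

```text
clock: 25.83
position: [0.5471, -0.2464, 0.2838]
ee_rot: [0.628, 0.778, -0.0, -0.001]
ft_force: [0.4, -0.6, -1.5]
grip_width: 0.59
grasp_force: 72.7
```

```bash
python3 - <<'E'
from c import *
o=get_obs(); print(o["clock"],o["position"],o["ft_force"]); rel([.5478,-.2466,.2855],down(102.3))
s=optics.camera("side"); t=optics.camera("top")
a0=np.load("pics/side0.npy").astype(int); print("diff side at old cap", [s[y,338].tolist()+a0[y,338].tolist() for y in range(130,165,6)])
t7=np.load("pics/t7.npy").astype(int)
print("scoop diff",abs(t[205:280,135:185].astype(int)-t7[205:280,135:185]).mean())
s0=cv2.cvtColor(s,cv2.COLOR_RGB2GRAY); print("white balls in bowl", (s0[235:290,275:345]>225).sum())
# cap in air: grey component near projected cap
for z in (.265,.270,.275): print(z,project("side",[[.5478,-.2466,z],[.5478,-.2466,z+.034],[.5478,-.2466,.175]]).round(0).tolist())
print([s[y,338].tolist() for y in range(70,165,6)])
E
```

```text
25.8333 [ 0.5471 -0.2464  0.2838] [ 0.4138 -0.6056 -1.5294]
rot units [-0.0008 -0.0007 -0.0009] rows 0.019251568716032685 | shift in start axes [-0.0017  0.0034 -0.0085] | in target axes [-0.0017  0.0034 -0.0085] dist 0.0018714285353937654
diff side at old cap [[90, 59, 45, 103, 101, 106], [64, 49, 40, 103, 100, 103], [70, 66, 65, 64, 62, 64], [112, 108, 104, 62, 60, 60], [112, 108, 102, 104, 100, 95], [135, 131, 124, 133, 128, 121]]
scoop diff 20.431822222222223
white balls in bowl 3
0.265 [[340.0, 106.0], [341.0, 91.0], [337.0, 143.0]]
0.27 [[340.0, 104.0], [341.0, 88.0], [337.0, 143.0]]
0.275 [[340.0, 101.0], [341.0, 86.0], [337.0, 143.0]]
[[39, 36, 37], [145, 144, 135], [147, 144, 137], [88, 87, 90], [58, 57, 59], [66, 64, 67], [60, 59, 60], [143, 142, 133], [170, 138, 97], [76, 50, 40], [90, 59, 45], [64, 49, 40], [70, 66, 65], [112, 108, 104], [112, 108, 102], [135, 131, 124]]
```

```bash
python3 - <<'E'
from c import *
from workcell import job
t=optics.camera("top"); s=optics.camera("side")
for im,n,(x0,x1,y0,y1) in ((t,"top",(135,185,205,245)),(s,"side",(170,262,340,420))):
    m=np.zeros(im.shape[:2],bool); m[y0:y1,x0:x1]=im[y0:y1,x0:x1].max(2)<45
    m=cv2.morphologyEx(m.astype(np.uint8),cv2.MORPH_OPEN,np.ones((5,5))); m,st,c=big(m)
    cc,r=circ(onplane(n,cv2.convexHull(contour(m).astype(np.int32))[:,0],.048)); print(n,st,c,cc,r)
    ok=abs(cc-[.529,.349]).max()<.008
if ok: print(job.hand_in())
E
```

```text
top [142 211  31  30 738] [157.1152 225.7398] [0.5292 0.3486] 0.04301911293663436
side [ 186  369   65   51 2706] [217.9745 395.711 ] [0.5296 0.3491] 0.045083433468586835
the job is handed in; nothing more can be done
None
```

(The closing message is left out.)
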